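Slide an inlay panel under the sprung clips of a bench jig

ROBOT

A 6-joint arm with a two-finger parallel gripper is mounted at the origin on the work surface. World frame = base frame: x ahead of the robot, y to its left, z up, the work surface at z = 0. Lengths are in m, angles in rad, forces in N, time in s.
With the tool pointing down it reaches from about 0.35 to 0.875 m from the base axis. Payload 4.2 kg.
Tool frame: the origin (TCP) lies on the centre line of the jaws, within the pads' length; the fingertips stand 19 mm ahead of it and the grasp point (between the pads) is the TCP; x points along the fingers, y is the direction in which the jaws open and shut, and the axes are right-handed (so a half turn about x gives the same grasp; the last joint's range is limited). The gripper opens to 85 mm and grips with 20 to 120 N. Pads are 22 mm wide; open, the fingers measure 114 mm over their backs; the gripper's body (76 mm by 85 mm) begins 54 mm behind the grasp point. The pads swing forward as they close: fully open they stand 13 mm farther back than shut.
Start: joints at [1.554, 0.385, 0.008, 0, -1.194, -0.259], TCP at [0.17, 0.601, 0.25] pointing down, gripper open.
Joint ranges: [-3.14, 3.14], [-1.21, 2.06], [-1.07, 1.41], [-3.16, 2.05], [-2.99, -0.16], [-3.1, 3.1]. Speed limits (rad/s): [2.79, 2.79, 3.14, 3.14, 3.14, 3.14].

INTERFACE

Orientations are given as a rotation vector (axis times angle).
In Python, from rig import ctrl, move_gripper, imaging, ticket gives the robot as it stands. Calls block until the motion is done:
- ctrl.move_ptp(position, orientation): joint-space move of the TCP to a pose.
- ctrl.move_linear(position, velocity=0.15, frame=None): straight line of the TCP; frame=None keeps the orientation; velocity is the mean speed in m/s.
- ctrl.goto_joints(angles): joint-space move.
- move_gripper(opening, grasp_force=None): finger opening in m; grasp_force is the grip in N (None keeps the last); returns when the fingers have stopped.
- ctrl.dwell(seconds).
- ctrl.inverse_kinematics(position, orientation): joint angles nearest the present ones, or None.
- imaging.grab_frame(name): name is "side" or "top" or "wrist"; returns (picture, depth): 480x640x3 uint8, red, green, blue; 480x640 float32, m along the optical axis (not along the pixel's ray), 0 where there is no reading.
- imaging.camera_params(name): a dict with "fx", "fy", "cx", "cy" (pixels), "R" (3x3) and "t" (3): a world point X has camera coordinates R X + t. Camera axes: x right, y down, z forward; pixel columns grow to the right and rows downward; lengths in m; the calibration is good to about 2 mm. A picture is of the moment at which its call begins: read the wrist's pose just before it. camera_params takes no time and is no camera call; for the wrist camera it gives the pose at the moment of the call.
A pose or a line that the arm cannot do raises ctrl.PlanningError and nothing moves.
- ticket.finish_job(): hands the job in, once; it reports no verdict.
Readings, each from a call of its own:
- ctrl.get_t(): time.
- ctrl.get_qpos(): joint angles.
- ctrl.get_joint_velocities(): joint speeds.
- ctrl.get_tau(): joint torques, N m.
- ctrl.get_tool_pos(): TCP position.
- ctrl.get_tool_rot(): TCP orientation.
- ctrl.get_ft_force(): force on the tool from outside, world axes, zero at the start.
- ctrl.get_ft_torque(): the same for the moment, N m.
- ctrl.get_opening(): finger opening in m.
Only numpy, scipy, OpenCV 4.12 (cv2) and the standard library are available. Lean on these libraries where they do the work, as an engineer would, in place of code of your own. Each camera call takes 0.05 s, during which the arm holds its last target.

TASK

Load the small framed inlay panel into the bench jig: lay it flat on the bed in front of the two spring clips, rounded end towards them, then slide it along the bed so that the clips ride up over its rounded rim by themselves (do not touch the clips with the gripper) and snap down behind it; never bear down on the panel with more than 15 N or so. Keep pushing until it meets the metal end stop, press it home with a light, steady push of about 10 N for half a second (never more than 15 N on the stop), and let go, leaving it flat against the stop and held by both clips. Leave the chisel, jar and brush where they are.

Things in the scene. Friction and masses are not known exactly. Their poses are not given: they have to be found in the camera images.
- panel_mid (a point): Centre, half-way up, of the loose wooden inlay panel: 130 mm long (x), 64 wide (y), 14 thick (z up), 0.07 to 0.14 kg; dark frame, 14 mm high and 8 wide with square outer faces, round a pale sunken field only 7 mm thick with a star. Starts flat on the bench, x roughly away from the robot. Grip it across its width some 45 mm behind the centre (-x) to stay clear of cheeks and clips.
- panel_nose (a point): Tip of the panel's rounded end, half-way up, 65 mm ahead (+x) of panel_mid. This end of the frame is a half-round bar of 7 mm radius across the full width, its top 14 mm high like the rest of the frame; it goes in first.
- jig: Grey laminated jig board fixed flat on the bench, 270 x 160 mm, 18 thick; its top is the bed, open behind (-x). Origin on the bench; board spans x -130 to +140 mm. The panel slides in along +x; pressing it down on the bed adds drag (friction 0.4 to 0.8). Two wooden cheeks, 12 mm high, guide its front: 67 mm apart from x = 30 mm on, flared outward at their mouth, which begins at about x = 6 mm.
- seat (a point): Point in the jig on its midline, 7 mm above the bed (25 above the bench), 5 mm ahead (+x) of the jig's origin; axes as the jig's. Panel_mid lies here, or up to 14 mm further along +x, when the panel is home: where exactly depends on the set of the end stop, which is not measured. With panel_mid 60 mm behind (-x), the panel lies free of clips and cheeks.
- clip_l (a joint): Left (+y) spring clip: bent steel strip 10 mm wide, 11 mm beside the jig's midline, hinged behind the stop and reaching back over it; its upturned toe begins 30 mm ahead of seat and slopes 30 degrees. The panel's rounded rim lifts it. Value in rad, growing upward: 0 at rest, about 0.16 riding on the rim, about 0.03 snapped down on the field behind the rim.
- clip_r (a joint): Right (-y) clip, the same. The rim meets the toes when panel_mid is about 28 mm behind seat. Pushing it under both takes 8 to 18 N; then they give way suddenly, a springy arm lets the panel jump forward some 10 mm, and they snap down when panel_mid is 9 to 3 mm behind seat. Once down they drag 2 to 6 N.
- stop_slot (a point): Mid-point of the end stop's range, on the bed: 72 mm ahead (+x) of seat, 7 mm lower. The stop is an aluminium bar across the jig, 65 mm wide, 12 thick, 13 high, that can be set along x and then stays put. Its face towards the panel lies somewhere from 7 mm before to 7 mm beyond this point; find it by feel. The panel's rounded end must bear on it.
- chisel: Bystander: chisel lying on the bench, 230 mm long, wooden handle 26 mm thick; origin on the bench, below the front end of its handle.
- jar: Bystander: amber glass jar with a dark lid, 64 mm wide, 75 mm high; origin at its foot.
- brush: Bystander: hand brush lying on its bristles, 150 x 52 mm, 34 mm high; origin at its underside.
Not all that is in view belongs to the job. Of the things that look like the part that bears panel_mid, the largest one is meant.

How it is judged:
On the way, in this order (a step that is already met when the one before it is completed fails the run):
1. the panel lies flat on the bed in front of the clips, rounded end towards them, both clips still at rest (z of panel_mid in the frame of seat between -0.003 and 0.0025 m and angle between panel_mid's own z axis and vertical below 0.06 rad and x of panel_mid in the frame of seat between -0.1 and -0.028 m and y of panel_mid in the frame of seat between -0.015 and 0.015 m and x of panel_nose in the frame of seat above -0.04 m and value of joint each of clip_l, clip_r below 0.01 rad), for 0.1 s.
2. both clips ride up on the rounded rim while the panel slides flat on the bed (z of panel_mid in the frame of seat between -0.003 and 0.0025 m and angle between panel_mid's own z axis and vertical below 0.06 rad and value of joint each of clip_l, clip_r above 0.1 rad), for 0.05 s.
3. both clips have snapped down behind the rim and the panel is pressed against the stop with more than 3 N (z of panel_mid in the frame of seat between -0.003 and 0.0025 m and angle between panel_mid's own z axis and vertical below 0.06 rad and x of panel_mid in the frame of seat between -0.003 and 0.017 m and horizontal distance between panel_nose and stop_c0 below 0.0083 m and y of panel_mid in the frame of seat between -0.004 and 0.004 m and x of panel_nose in the frame of seat above 0.05 m and angle between the x axis of panel_mid and the x axis of seat, either way round below 0.06 rad and value of joint clip_l between 0.01 and 0.07 rad and value of joint clip_r between 0.01 and 0.07 rad and contact force between panel and stop_c0 above 3 N), for 0.3 s.
At the end, for the whole second after the job is handed in: The panel lies flat on the bed, released and still, rounded end against the stop (within 2 mm, 4 mm sideways, 0.06 rad), both clips down on its field behind the rim (0.01 to 0.07 rad). The chisel, jar and brush are where they were (within 20 mm) and the jar is upright (z of panel_mid in the frame of seat between -0.003 and 0.0025 m and angle between panel_mid's own z axis and vertical below 0.06 rad and x of panel_mid in the frame of seat between -0.003 and 0.017 m and horizontal distance between panel_nose and stop_c0 below 0.0083 m and y of panel_mid in the frame of seat between -0.004 and 0.004 m and x of panel_nose in the frame of seat above 0.05 m and angle between the x axis of panel_mid and the x axis of seat, either way round below 0.06 rad and value of joint clip_l between 0.01 and 0.07 rad and value of joint clip_r between 0.01 and 0.07 rad and linear speed of panel below 0.01 m/s); the robot touches nothing.
It fails at once if the panel is borne down on the bed with more than 25 N (contact force between panel and jig_c0 above 25 N).
It fails at once if the panel is pressed on the stop with more than 16 N (contact force between panel and stop_c0 above 16 N).
It fails at once if the gripper or arm pushes a clip (more than 1.5 N) (contact force between any of clip_l_c0, clip_l_c1, clip_l_c2, clip_l_c3, clip_l_c4, clip_r_c0, clip_r_c1, clip_r_c2, clip_r_c3, clip_r_c4 and the fingers above 1.5 N or contact force between any of clip_l_c0, clip_l_c1, clip_l_c2, clip_l_c3, clip_l_c4, clip_r_c0, clip_r_c1, clip_r_c2, clip_r_c3, clip_r_c4 and the arm above 1.5 N).
It fails at once if a bystander is moved by more than 20 mm or the jar tips (distance of any of chisel, jar, brush from where it was at the start of the episode above 0.02 m or angle between jar's own z axis and vertical above 0.3 rad).
It also fails if it takes over 67 s, if anything falls off the work surface, if the arm or the gripper's body presses on something with over 40 N, if the wrist force passes 120 N, or if a joint passes its speed limit or range.

## Working session

There is one attempt and no reset: what is moved stays moved. The work goes in short steps, each a Python script; the robot and the scene stay as the last script left them, time stands still between calls to the robot, and variables do not carry over. Pictures are saved under pics/ and viewed, and the job is handed in when it is done.

```bash
ls; mkdir -p pics
python3 - <<'E'
from rig import ctrl, move_gripper, imaging, ticket
import cv2,numpy as np
for n in ["side","top","wrist"]:
    im,d=imaging.grab_frame(n); cv2.imwrite(f"pics/{n}0.png",im[:,:,::-1]); np.save(f"pics/{n}0d.npy",d)
    p=imaging.camera_params(n); print(n,{k:np.round(v,3).tolist() for k,v in p.items()}, d.min(),d.max())
print(ctrl.get_t(),ctrl.get_tool_pos(),ctrl.get_tool_rot(),ctrl.get_opening(),ctrl.get_ft_force())
E
```

```text
pics
side {'fx': 504.312, 'fy': 504.312, 'cx': 323.936, 'cy': 235.879, 'R': [[-0.984, -0.179, 0.007], [-0.137, 0.73, -0.67], [0.115, -0.66, -0.743]], 't': [0.585, 0.104, 1.208]} 0.0 3.29476
top {'fx': 530.072, 'fy': 530.072, 'cx': 316.053, 'cy': 238.064, 'R': [[0.025, -1.0, -0.0], [-0.989, -0.024, -0.147], [0.147, 0.004, -0.989]], 't': [0.012, 0.582, 1.184]} 0.0 2.1949115
wrist {'fx': 334.39, 'fy': 334.39, 'cx': 315.598, 'cy': 242.634, 'R': [[-0.273, -0.962, 0.002], [-0.914, 0.26, 0.311], [-0.3, 0.083, -0.95]], 't': [0.623, -0.04, 0.381]} 0.0 1.5100608
0.15 [0.17007819 0.60099423 0.24947048] [-2.07434861  0.28978434  2.07455611] 0.08560923039910304 [-0.59577038  0.79612812 -0.01299849]
```

View pics/top0.png

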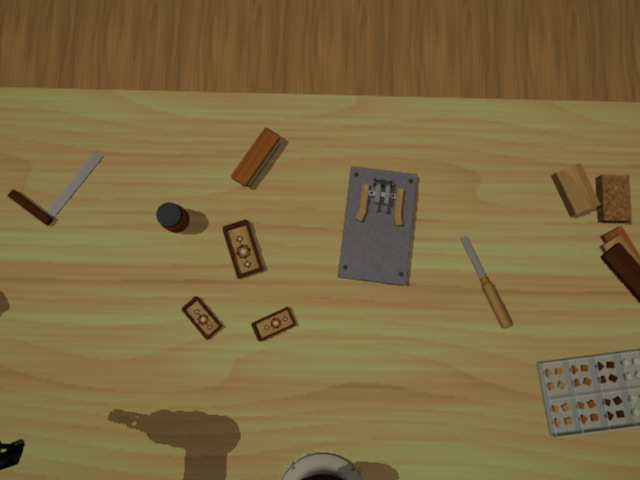

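View pics/side0.png

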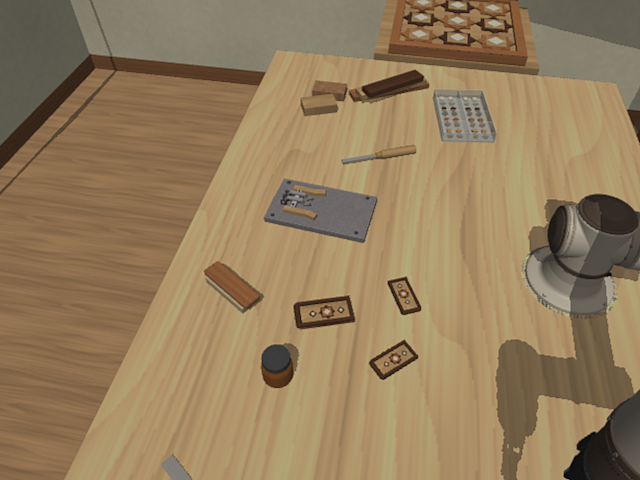

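View pics/wrist0.png

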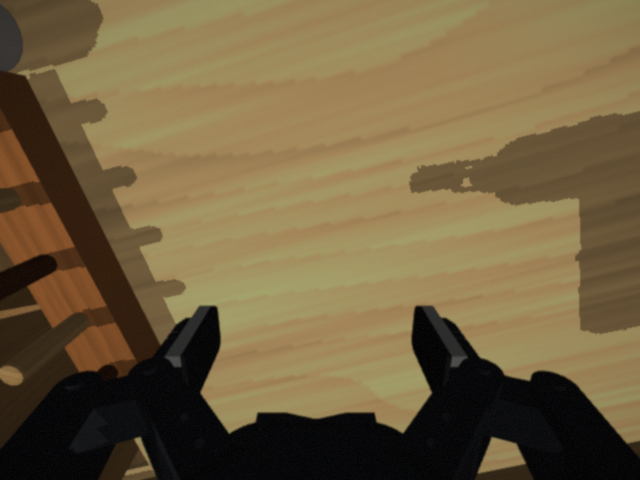

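Candidates in the top view are three framed inlay panels: (243,249), the largest, and two smaller ones at (202,317) and (275,323). I choose (243,249). The jig is at (378,226), the jar at (173,217), the brush at (258,157) and the chisel at (487,285). Next I measure the panel and jig.

```bash
cat > h.py <<'E'
import numpy as np,cv2
from rig import ctrl, move_gripper, imaging, ticket
from scipy.spatial.transform import Rotation as Ro
def ray(p,uv,z):
    uv=np.atleast_2d(uv).astype(float)
    R=np.array(p['R']);t=np.array(p['t']);c=-R.T@t
    d=np.c_[(uv[:,0]-p['cx'])/p['fx'],(uv[:,1]-p['cy'])/p['fy'],np.ones(len(uv))]@R
    s=(z-c[2])/d[:,2]
    return c+d*s[:,None]
def proj(p,X):
    X=np.atleast_2d(X)@np.array(p['R']).T+np.array(p['t'])
    return np.c_[X[:,0]/X[:,2]*p['fx']+p['cx'],X[:,1]/X[:,2]*p['fy']+p['cy']]
def down(yaw):
    # tool x down, tool y at angle yaw in world
    y=np.array([np.cos(yaw),np.sin(yaw),0]);x=np.array([0,0,-1.]);z=np.cross(x,y)
    return Ro.from_matrix(np.c_[x,y,z]).as_rotvec()
E
python3 - <<'E'
from h import *
im=cv2.imread('pics/top0.png');p=imaging.camera_params('top');d=np.load('pics/top0d.npy')
cv2.imwrite('pics/c1.png',cv2.resize(im[200:290,210:300],None,fx=6,fy=6,interpolation=cv2.INTER_CUBIC))
cv2.imwrite('pics/c2.png',cv2.resize(im[155:295,325:430],None,fx=4.2,fy=4.2,interpolation=cv2.INTER_CUBIC))
s=cv2.imread('pics/side0.png')
cv2.imwrite('pics/c3.png',cv2.resize(s[285:340,280:370],None,fx=8,fy=8,interpolation=cv2.INTER_CUBIC))
cv2.imwrite('pics/c4.png',cv2.resize(s[170:250,255:385],None,fx=6,fy=6,interpolation=cv2.INTER_CUBIC))
# height map
R=np.array(p['R']);t=np.array(p['t'])
v,u=np.mgrid[:480,:640]
X=(np.stack([(u-p['cx'])/p['fx']*d,(v-p['cy'])/p['fy']*d,d],-1)-t)@R
z=X[...,2]
print('bench z',np.median(z[260:290,300:330]),'jig',z[255:270,360:390].mean(),'panel',z[249,243],z[225:275,225:262].max())
print(X[217,173],X[157,258])
E
```

```text
bench z -0.0005470498462907529 jig 0.017282412829979 panel 0.005703262334362066 1.256481274864963
[0.61685394 0.35199858 0.07459101] [0.77473804 0.16999975 0.03373449]
```

Run:
```python
from h import *
im=cv2.imread('pics/top0.png');p=imaging.camera_params('top')
hsv=cv2.cvtColor(im,cv2.COLOR_BGR2HSV)
m=(im.max(2)<85).astype(np.uint8); m[:,:215]=0;m[:,275:]=0;m[:210]=0;m[285:]=0
c=max(cv2.findContours(m,cv2.RETR_EXTERNAL,cv2.CHAIN_APPROX_NONE)[0],key=cv2.contourArea)
r=cv2.minAreaRect(c);print(r);b=cv2.boxPoints(r);w=ray(p,b,0.010);print(np.round(w,4));
W=ray(p,c[:,0],0.012)[:,:2].astype(np.float32); print('panel',cv2.minAreaRect(W*1000))
m=((hsv[...,1]<60)).astype(np.uint8);m[:,:325]=0;m[:,430:]=0;m[:150]=0;m[300:]=0
m=cv2.morphologyEx(m,cv2.MORPH_CLOSE,np.ones((7,7)))
c=max(cv2.findContours(m,cv2.RETR_EXTERNAL,cv2.CHAIN_APPROX_NONE)[0],key=cv2.contourArea)
W=ray(p,c[:,0],0.018)[:,:2].astype(np.float32); print('jig',cv2.minAreaRect(W*1000),cv2.boxPoints(cv2.minAreaRect(W*1000)))
print(cv2.minAreaRect(c))
```

```text
((243.68919372558594, 248.36485290527344), (55.06757736206055, 29.776193618774414), 72.89727020263672)
[[0.6087 0.2532 0.01  ]
 [0.6316 0.1863 0.01  ]
 [0.5065 0.1427 0.01  ]
 [0.4842 0.2088 0.01  ]]
panel ((557.710205078125, 197.39439392089844), (131.45994567871094, 70.42984771728516), 19.66163444519043)
jig ((620.7789306640625, -118.53691101074219), (158.93020629882812, 268.6055908203125), 84.17237854003906) [[ 479.10165  -183.95477 ]
 [ 746.3191   -211.22787 ]
 [ 762.4562    -53.11905 ]
 [ 495.23877   -25.845947]]
((378.0022277832031, 225.60633850097656), (67.95713806152344, 111.54717254638672), 6.911227226257324)
```

View pics/c1.png

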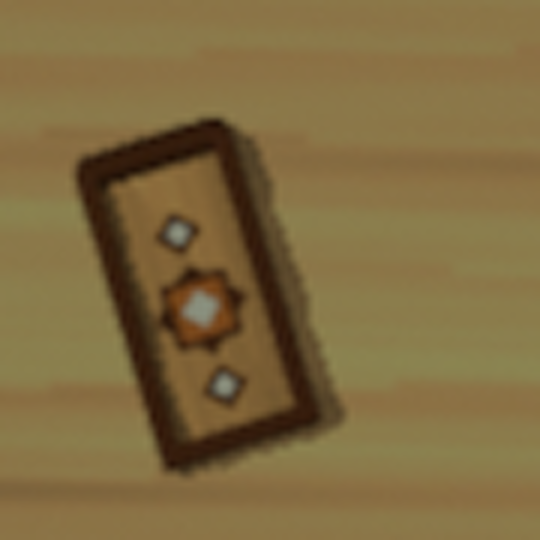

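View pics/c2.png

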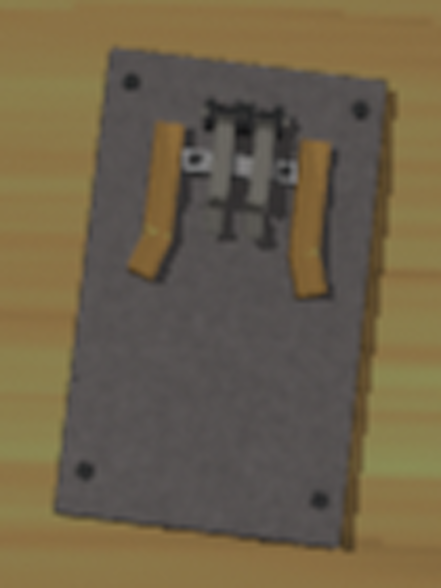

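View pics/c3.png

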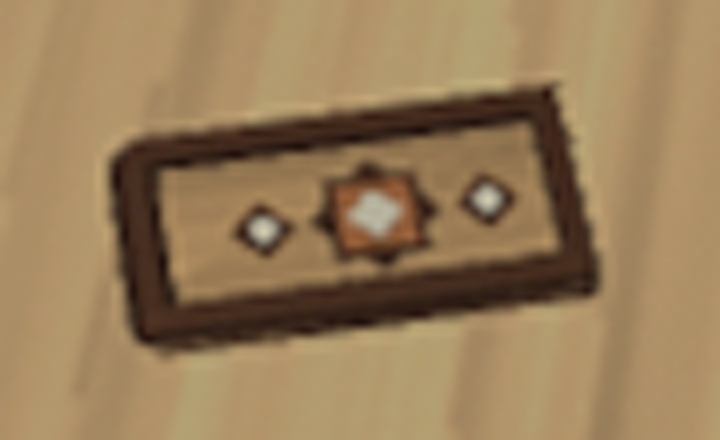

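The side crop shows rounded corners at the far (left) end of the panel, so its nose points away from the robot. The jig's flared mouth faces the robot. Next I take a closer wrist view.

Run:
```python
from h import *
R=Ro.from_rotvec(ctrl.get_tool_rot()).as_matrix();print(np.round(R,3))
p=imaging.camera_params('wrist');Rc=np.array(p['R']);c=-Rc.T@np.array(p['t']);tp=ctrl.get_tool_pos()
print('cam in tool',R.T@(c-tp),'optical axis in tool',R.T@Rc[2])
q0=ctrl.get_qpos()
yaw=np.radians(19.2)
for s in (90,-90):
    q=ctrl.inverse_kinematics([0.51,0.18,0.2],down(yaw+np.radians(s)));q2=ctrl.inverse_kinematics([0.54,-0.12,0.06],down(np.radians(-5.8+s)))
    print(s,np.round(q,2) if q is not None else None,q2)
```

```text
[[-0.    -0.272 -0.962]
 [-0.002 -0.962  0.272]
 [-1.     0.002 -0.   ]]
cam in tool [-0.12367081  0.00130606 -0.08072198] optical axis in tool [9.50250234e-01 5.14186140e-04 3.11487123e-01]
90 [ 0.64  0.29 -0.27 -0.   -1.01 -1.87] [ 7.43868255e-02  4.76820304e-01 -3.98329506e-01 -4.44089210e-16
 -6.95646517e-01 -1.74641225e+00]
-90 [ 0.64  0.29 -0.27  0.   -1.01  1.27] [ 7.43868255e-02  4.76820304e-01 -3.98329506e-01  4.44089210e-16
 -6.95646517e-01  1.39518040e+00]
```

Run:
```python
from h import *
yaw=np.radians(19.2)
t0=ctrl.get_t()
ctrl.move_ptp([0.52,0.183,0.13],down(yaw+np.pi/2))
print(ctrl.get_t()-t0)
np.save('pics/w1p.npy',imaging.camera_params('wrist'),allow_pickle=True)
im,d=imaging.grab_frame('wrist');cv2.imwrite('pics/w1.png',im[:,:,::-1])
print(ctrl.get_tool_pos(),ctrl.get_ft_force(),ctrl.get_t())
```

```text
2.0083
[0.52006955 0.18379869 0.13020256] [ 0.05048431 -0.30175918  1.01607351] 2.2083
```

View pics/w1.png

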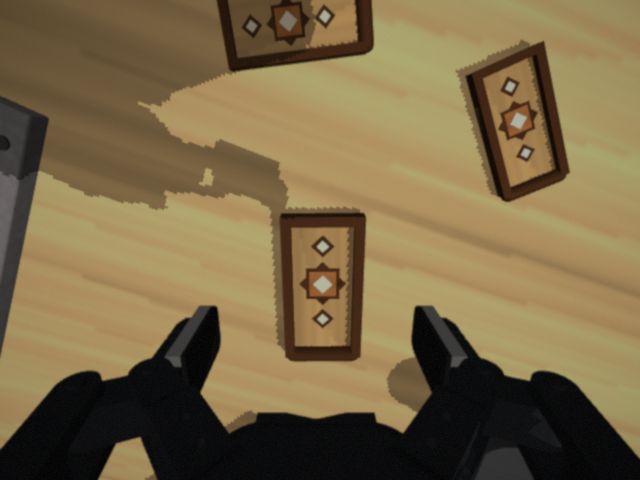

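Run:
```python
from h import *
p=np.load('pics/w1p.npy',allow_pickle=True).item()
print(ray(p,[[322,285],[290,20],[518,120],[282,214],[366,214],[360,360],[286,360]],0.012).round(4))
print(proj(p,[[0.5577,0.1974,0.007],[.506,.143,.01]]))
print(-np.array(p['R']).T@np.array(p['t']))
```

```text
[[0.5517 0.1984 0.012 ]
 [0.387  0.1185 0.012 ]
 [0.3918 0.2828 0.012 ]
 [0.5071 0.1511 0.012 ]
 [0.4865 0.2098 0.012 ]
 [0.6077 0.2531 0.012 ]
 [0.6287 0.193  0.012 ]]
[[318.24593402 288.30944016]
 [272.32319381 208.5497272 ]]
[0.44482359 0.15580172 0.25385475]
```

```bash
cat >> h.py <<'E'
def panel_fit(im,p,zb,roi):
    """im BGR; zb= height of bench/bed. returns diamonds (world, z=zb+.007)"""
    x0,y0,x1,y1=roi
    h=cv2.cvtColor(im,cv2.COLOR_BGR2HSV)
    m=((h[...,1]<70)&(h[...,2]>110)).astype(np.uint8)
    k=np.zeros_like(m);k[y0:y1,x0:x1]=1;m*=k
    n,l,st,ce=cv2.connectedComponentsWithStats(m)
    o=[(st[i,4],ce[i]) for i in range(1,n) if st[i,4]>30]
    o.sort(key=lambda a:a[1][1])
    return o,ray(p,[a[1] for a in o],zb+.007) if o else None
E
python3 - <<'E'
from h import *
p=np.load('pics/w1p.npy',allow_pickle=True).item()
im=cv2.imread('pics/w1.png')
o,w=panel_fit(im,p,0,(290,225,360,350));print(o,w.round(4))
d=w[-1]-w[0];print('yaw',np.degrees(np.arctan2(d[1],d[0])),np.linalg.norm(d))
# frame edges per row
m=(im.max(2)<95)&(im[...,2].astype(int)>im[...,0]+12)
L=[];Rr=[]
for v in range(235,345,5):
    u=np.where(m[v,270:380])[0]+270
    L.append((u.min()-.5,v));Rr.append((u.max()+.5,v))
for e in (L,Rr):
    w=ray(p,e,.014)[:,:2]; f=cv2.fitLine(w.astype(np.float32),cv2.DIST_HUBER,0,1e-5,1e-5).ravel();f=f if f[0]>0 else np.r_[-f[:2],f[2:]]
    print('edge',np.degrees(np.arctan2(f[1],f[0])),f[2:], 'y at x=.55',f[3]+(0.55-f[2])*f[1]/f[0])
E
cat > /dev/null
```

```text
[(np.int32(87), array([322.29885057, 246.17241379])), (np.int32(172), array([322.06976744, 283.88953488])), (np.int32(72), array([322.125     , 318.55555556]))] [[0.5225 0.1884 0.007 ]
 [0.553  0.199  0.007 ]
 [0.583  0.2098 0.007 ]]
yaw 19.491512358361355 0.06421072472946007
edge 19.412962 [0.5641617  0.16919123] y at x=.55 0.1642005
edge 19.63345 [0.53280395 0.22531778] y at x=.55 0.23145233
```

Run:
```python
from h import *
o=down(np.radians(19.5)+np.pi/2)
ctrl.move_ptp([0.53,0.07,0.06],o)
move_gripper(0.064,40)
print(ctrl.get_opening(),ctrl.get_tool_pos(),ctrl.get_t())
ctrl.move_linear([0.53,0.07,0.026],velocity=0.08)
f0=ctrl.get_ft_force();print(f0,ctrl.get_tool_pos())
z=0.026
while z>0.003:
    z-=0.001; ctrl.move_linear([0.53,0.07,z],velocity=0.02)
    f=ctrl.get_ft_force()-f0
    if f[2]>1.5: break
print(z,ctrl.get_tool_pos(),f,ctrl.get_t())
ctrl.move_linear([0.53,0.07,0.08],velocity=0.15)
print(ctrl.get_t())
```

```text
0.06432165318646156 [0.5303288  0.07090911 0.06056083] 3.15
[-0.797989   -0.48130031 -0.46931671] [0.53014275 0.070036   0.0258977 ]
0.020999999999999994 [0.52991084 0.06997419 0.02091249] [0.71479249 0.45709247 1.57816651] 4.975
5.5167
```

Run:
```python
from h import *
o=down(np.radians(19.5)+np.pi/2)
a=np.radians(19.5);g=np.array([.5545,.1995])-.045*np.array([np.cos(a),np.sin(a)]);print(g)
move_gripper(0.085,40)
ctrl.move_ptp([*g,0.09],o)
print(ctrl.get_tool_pos())
ctrl.move_linear([*g,0.0225],velocity=0.08)
f0=ctrl.get_ft_force();print(f0,ctrl.get_tool_pos())
move_gripper(0.055,50)
print(ctrl.get_opening(),ctrl.get_ft_force()-f0,ctrl.get_tool_pos())
ctrl.move_linear([*g,0.10],velocity=0.1)
print(ctrl.get_opening(),ctrl.get_ft_force()-f0,ctrl.get_t())
np.save('pics/w2p.npy',imaging.camera_params('wrist'),allow_pickle=True)
im,d=imaging.grab_frame('wrist');cv2.imwrite('pics/w2.png',im[:,:,::-1])
np.save('pics/w2tp.npy',np.r_[ctrl.get_tool_pos(),ctrl.get_tool_rot()])
```

```text
[0.51208113 0.18447869]
[0.51166906 0.18523203 0.08980193]
[-0.0174401  -0.30021316  0.23700714] [0.51245619 0.18465138 0.02291137]
0.061654999460047044 [-1.59694941  0.53560682  5.54550665] [0.51259903 0.18487515 0.02363705]
0.061876957119606515 [-0.13041832  0.19280592 -1.52647655] 8.6667
```

View pics/w2.png

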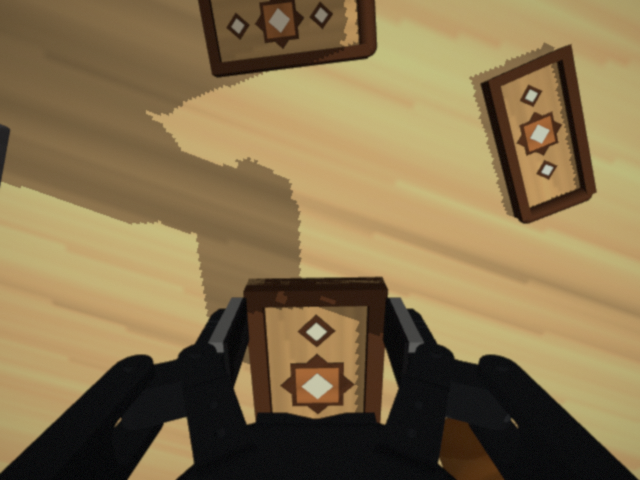

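The wrist view shows the large panel held squarely between the pads (star at (317,386), rear frame at row 287), with its rear end towards the robot. Next I check its pose in the hand, and compare the top and wrist calibrations.

Run:
```python
from h import *
p=np.load('pics/w2p.npy',allow_pickle=True).item();tp=np.load('pics/w2tp.npy')
im=cv2.imread('pics/w2.png')
o,w=panel_fit(im,p,tp[2]-.0225,(270,310,365,405));print(o,w.round(4))
R=Ro.from_rotvec(tp[3:]).as_matrix();print('in tool',((w-tp[:3])@R).round(4))
e=ray(p,[[247,279],[385,279]],tp[2]-.0225+.014);print('rear corners in tool',((e-tp[:3])@R).round(4))
# top check of original star
pt=imaging.camera_params('top');t=cv2.imread('pics/top0.png')
o,w=panel_fit(t,pt,0,(225,225,262,275));print(o,w)
ob,_=panel_fit(t,pt,0,(225,225,262,275))
print(ray(pt,[243.67,251.5],.007))
```

```text
[(np.int32(215), array([316.        , 331.42325581])), (np.int32(393), array([316.87531807, 385.60305344]))] [[0.5218 0.1863 0.0836]
 [0.5516 0.1973 0.0836]]
in tool [[ 0.0155 -0.0013  0.0104]
 [ 0.0154 -0.0009  0.0422]]
rear corners in tool [[ 0.0086 -0.0312 -0.0202]
 [ 0.0085  0.0285 -0.0202]]
[] None
[[0.55014189 0.19777275 0.007     ]]
```

Run:
```python
from h import *
a=np.radians(-5.83);ux=np.array([np.cos(a),np.sin(a)]);s=np.array([.6208,-.1185])
o=down(a+np.pi/2)
g=s+.10*ux
ctrl.move_ptp([*g,0.19],o)
ctrl.dwell(0.3)
np.save('pics/w3p.npy',imaging.camera_params('wrist'),allow_pickle=True)
im,d=imaging.grab_frame('wrist');cv2.imwrite('pics/w3.png',im[:,:,::-1])
print(ctrl.get_tool_pos(),ctrl.get_opening(),ctrl.get_t(),ctrl.get_ft_force())
```

```text
[ 0.72026153 -0.12786213  0.19008505] 0.061435003815148506 10.5083 [ 0.09726706  1.03375537 -0.39856103]
```

View pics/w3.png

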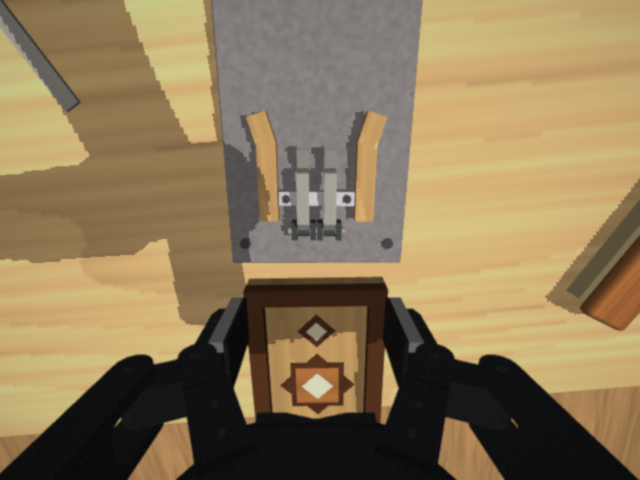

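Run:
```python
from h import *
p=np.load('pics/w3p.npy',allow_pickle=True).item()
im=cv2.imread('pics/w3.png')
h=cv2.cvtColor(im,cv2.COLOR_BGR2HSV)
wood=(h[...,1]>90)&(h[...,2]>90)
for name,x0,x1 in(('L',240,285),('R',350,392)):
    pts=[]
    for v in range(160,214,4):
        u=np.where(wood[v,x0:x1])[0]+x0
        pts.append((u.max()+.5 if name=='L' else u.min()-.5,v))
    w=ray(p,pts,.030)[:,:2].astype(np.float32)
    f=cv2.fitLine(w,cv2.DIST_HUBER,0,1e-5,1e-5).ravel()
    print(name,np.degrees(np.arctan(f[1]/f[0])),f[3]+(.69-f[2])*f[1]/f[0], pts[0],pts[-1])
# board edges
g=(h[...,1]<60)
for name,rows,side in (('L',range(20,230,10),0),('R',range(20,250,10),1)):
    pts=[]
    for v in rows:
        u=np.where(g[v,205:430])[0]+205
        pts.append((u.min()-.5 if side==0 else u.max()+.5,v))
    w=ray(p,pts,.018)[:,:2].astype(np.float32)
    f=cv2.fitLine(w,cv2.DIST_HUBER,0,1e-5,1e-5).ravel()
    print('board',name,np.degrees(np.arctan(f[1]/f[0])),f[3]+(.69-f[2])*f[1]/f[0])
pts=[]
for u in range(262,390,8):
    v=np.where(g[225:275,u])[0]+225; pts.append((u,v.max()+.5))
print('end px',pts[::4]);w=ray(p,pts,.018);print(w[[0,8,-1]].round(4))
print('screws',ray(p,[[245,243],[387,243]],.018).round(4))
print('toes',ray(p,[[304,149],[331,150]],.035).round(4),'stop bracket',ray(p,[[286,199],[347,199]],.031).round(4))
print('cheek mouth',ray(p,[[255,113],[378,114]],.030).round(4))
# panel
tp=np.array([0.72026153,-0.12786213,0.19008505])
o,w=panel_fit(im,p,tp[2]-.0225,(270,310,365,405));print(o,w.round(4))
a=np.radians(-5.83)
s=np.array([.6208,-.1185]);U=np.array([[np.cos(a),np.sin(a)],[-np.sin(a),np.cos(a)]])
print('panel star rel tcp',((w[:,:2]-tp[:2])@U.T).round(4))
cv2.imwrite('pics/c5.png',cv2.resize(im[95:270,200:430],None,fx=3.4,fy=3.4,interpolation=cv2.INTER_CUBIC))
```

```text
L -6.661035 -0.15874308 (np.float64(276.5), 160) (np.float64(278.5), 212)
R -5.8814664 -0.09301908 (np.float64(355.5), 160) (np.float64(353.5), 212)
board L -5.7348714 -0.20531386
board R -5.7649136 -0.046095323
end px [(262, np.float64(261.5)), (294, np.float64(261.5)), (326, np.float64(261.5)), (358, np.float64(261.5))]
[[ 0.7512 -0.1835  0.018 ]
 [ 0.7573 -0.1231  0.018 ]
 [ 0.7626 -0.0702  0.018 ]]
screws [[ 0.7313 -0.1964  0.018 ]
 [ 0.7445 -0.0649  0.018 ]]
toes [[ 0.6523 -0.1317  0.035 ]
 [ 0.6552 -0.1102  0.035 ]] stop bracket [[ 0.6918 -0.1518  0.031 ]
 [ 0.697  -0.1     0.031 ]]
cheek mouth [[ 0.6212 -0.1675  0.03  ]
 [ 0.6318 -0.0706  0.03  ]]
[(np.int32(181), array([316.04972376, 331.51381215])), (np.int32(394), array([316.83248731, 385.53553299]))] [[ 0.7311 -0.13    0.1746]
 [ 0.7627 -0.1328  0.1746]]
panel star rel tcp [[ 0.011  -0.0011]
 [ 0.0427 -0.0006]]
```

View pics/c5.png

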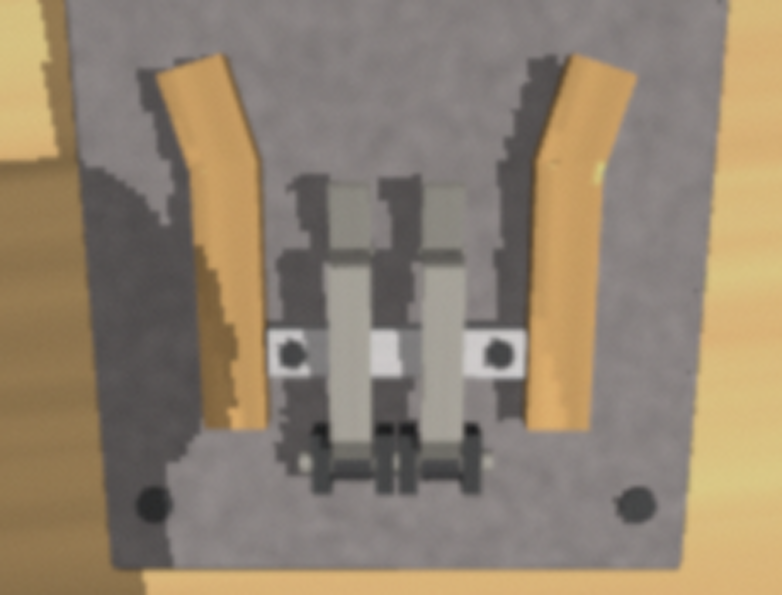

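The crop shows both clips at rest between the cheeks, with the stop bar at about row 355 of the crop. Wrist and top views agree on the midline to 0.3 mm. Next I set the panel down about 55 mm behind the seat.

```bash
cat >> h.py <<'E'
A=np.radians(-5.8);UX=np.array([np.cos(A),np.sin(A)]);UY=np.array([-UX[1],UX[0]])
S=np.array([.622,-.1187])+.0005*UY   # seat
OJ=down(A+np.pi/2)
def P(mid,z,dy=0): return [*(S+(mid-.0445)*UX+dy*UY),z]   # TCP for panel_mid at x=mid rel seat
def FJ(f0): 
    f=np.mean([ctrl.get_ft_force() for _ in range(4)],0)-f0
    return np.r_[f[:2]@UX,f[:2]@UY,f[2]]
def mid():
    t=ctrl.get_tool_pos();return np.r_[(t[:2]-S)@UX+.0445,(t[:2]-S)@UY,t[2]]
E
python3 - <<'E'
from h import *
ctrl.move_ptp(P(-.055,.09),OJ)
ctrl.move_linear(P(-.055,.046),velocity=.06)
ctrl.dwell(.2)
f0=np.mean([ctrl.get_ft_force() for _ in range(5)],0);np.save('pics/f0.npy',f0);print(f0,mid())
z=.046
while z>.038:
    z-=.0005; ctrl.move_linear(P(-.055,z),velocity=.02)
    f=FJ(f0); print(round(z,4),f.round(2),mid()[2].round(4))
    if f[2]>3: break
ctrl.dwell(.15)
np.save('pics/w4p.npy',imaging.camera_params('wrist'),allow_pickle=True)
im,d=imaging.grab_frame('wrist');cv2.imwrite('pics/w4.png',im[:,:,::-1])
im,d=imaging.grab_frame('side');cv2.imwrite('pics/s4.png',cv2.resize(im[150:260,240:400,::-1],None,fx=5,fy=5,interpolation=cv2.INTER_CUBIC))
im,d=imaging.grab_frame('top');cv2.imwrite('pics/t4.png',cv2.resize(im[150:300,310:450,::-1],None,fx=4,fy=4,interpolation=cv2.INTER_CUBIC))
print(FJ(f0),mid(),ctrl.get_t())
E
```

```text
[-0.58249876  0.27835047 -0.716463  ] [-5.47216737e-02  5.11212965e-05  4.64446343e-02]
0.0455 [ 1.34 -0.45  0.43] 0.0456
0.045 [ 0.73 -0.13  0.23] 0.045
0.0445 [ 2.27 -0.69  0.73] 0.0444
0.044 [ 0.47 -0.55 -1.31] 0.044
0.0435 [ 0.04  0.07 -0.06] 0.0435
0.043 [ 0.73 -0.27  0.24] 0.0429
0.0425 [ 0.58 -0.66  0.49] 0.0425
0.042 [ 0.54 -0.08 -1.05] 0.042
0.0415 [-0.06  0.36  2.72] 0.0417
0.041 [-0.93  0.67  6.52] 0.0417
[-0.97344321 -0.0440882   6.45520258] [-5.49061387e-02  2.12096929e-06  4.16196850e-02] 15.2833
```

View pics/s4.png

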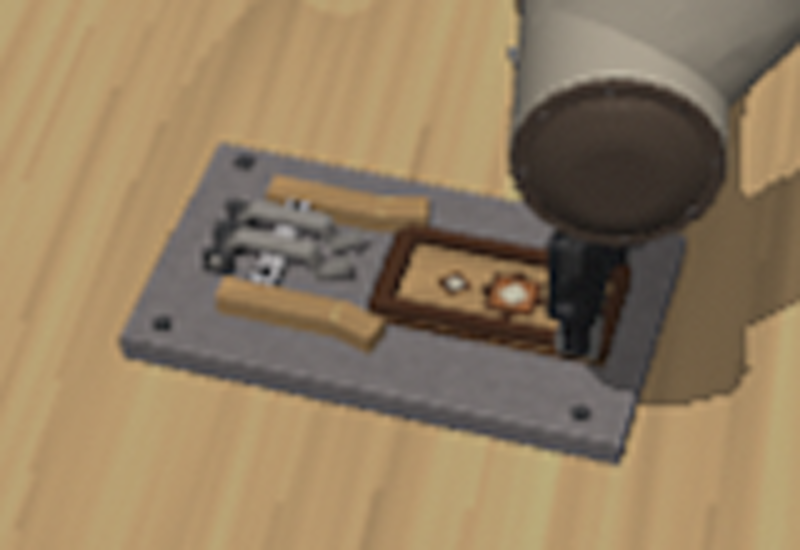

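View pics/t4.png

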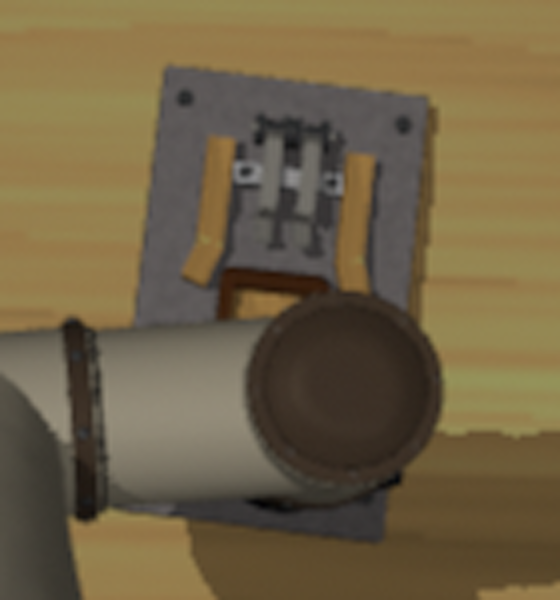

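View pics/w4.png

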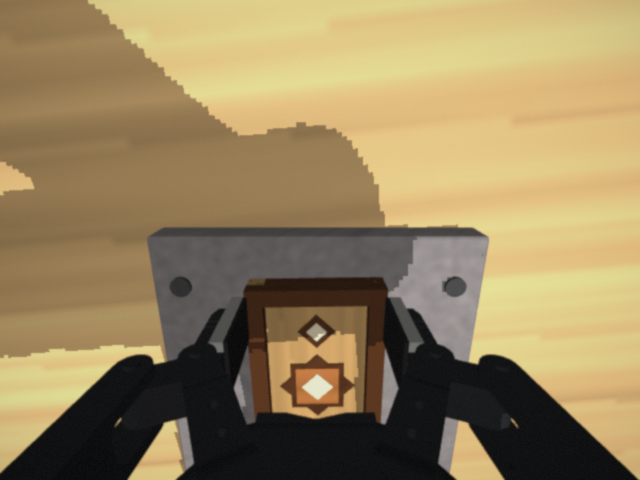

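The panel lies on the bed just behind the cheek mouths, square to the board and centred to within about 1 mm, with the clips still at rest. Next I slide it up to the clips.

Run:
```python
from h import *
f0=np.load('pics/f0.npy');z=.0413
ctrl.move_linear(P(-.055,z),velocity=.02)
print(FJ(f0),mid())
for m in np.arange(-.050,-.0299,.005):
    ctrl.move_linear(P(m,z),velocity=.03)
    f=FJ(f0);print(round(m,4),f.round(2),mid().round(4),ctrl.get_t())
    if f[0]<-10 or abs(f[1])>8: break
```

```text
[-0.93290242  0.27912328  6.06590498] [-5.48862470e-02  1.94872025e-05  4.16513852e-02]
-0.05 [-0.68 -0.68  5.72] [-0.0498 -0.0001  0.0416] 15.85
-0.045 [-0.46  0.25  5.42] [-0.0448 -0.0001  0.0416] 16.1667
-0.04 [-0.98  0.36  6.87] [-0.0398 -0.0001  0.0417] 16.4833
-0.035 [-0.49 -0.64  6.62] [-0.0348 -0.0001  0.0416] 16.8
-0.03 [-6.55  0.17 12.03] [-0.0329 -0.0004  0.0416] 17.1167
```

Run:
```python
from h import *
f0=np.load('pics/f0.npy')
for z in (.0418,.0423,.0427):
    ctrl.move_linear(P(-.030,z),velocity=.02)
    f=FJ(f0);print(z,f.round(2),mid().round(4),ctrl.get_t())
    if f[2]<3: break
print(ctrl.get_tool_rot()-OJ)
im,d=imaging.grab_frame('side');cv2.imwrite('pics/s5.png',cv2.resize(im[170:250,255:355,::-1],None,fx=7,fy=7,interpolation=cv2.INTER_CUBIC))
im,d=imaging.grab_frame('top');cv2.imwrite('pics/t5.png',cv2.resize(im[160:250,345:435,::-1],None,fx=6.5,fy=6.5,interpolation=cv2.INTER_CUBIC))
```

```text
0.0418 [-5.81 -0.04  9.45] [-0.0329 -0.0004  0.0416] 17.3667
0.0423 [-4.18  0.29  6.39] [-0.0329 -0.0004  0.0417] 17.6167
0.0427 [-5.01  1.16  4.43] [-0.0329 -0.0004  0.0417] 17.8667
[ 0.00056384  0.00658212 -0.00083204]
```

View pics/s5.png

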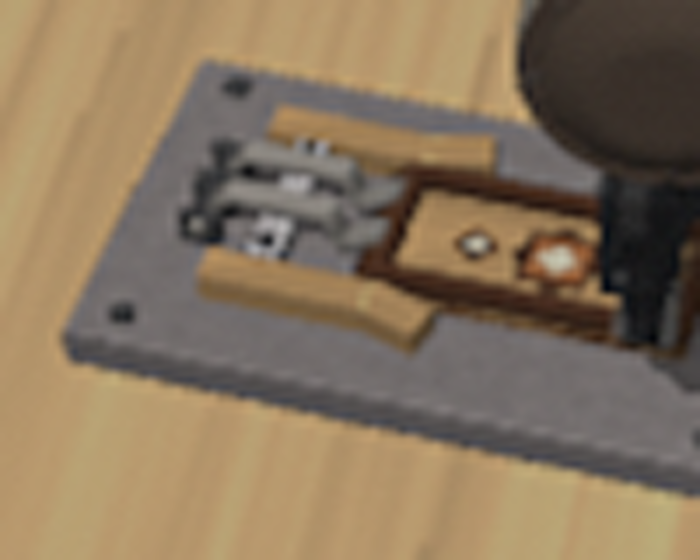

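View pics/t5.png

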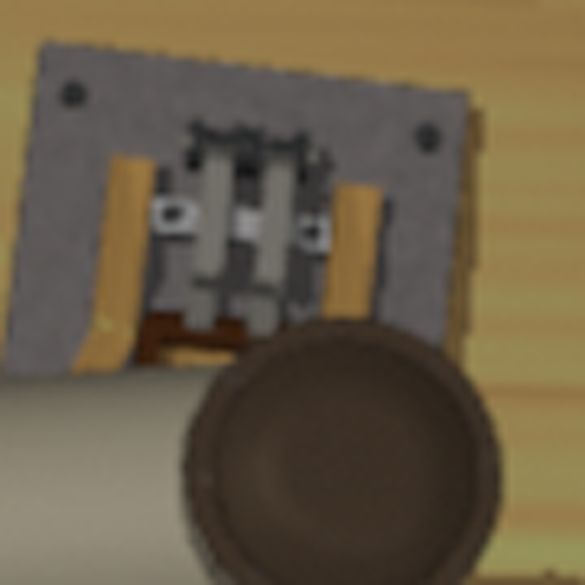

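The rim touches both toes at estimated mid −33 mm, so my estimate reads about 4–5 mm low. Next I push under the clips in 1 mm steps, watching the force.

Run:
```python
from h import *
f0=np.load('pics/f0.npy');z=.0425
pm=mid()[0]
for m in np.arange(-.029,-.014,.001):
    ctrl.move_linear(P(m,z),velocity=.02)
    f=FJ(f0);c=mid();print(round(m,4),f.round(2),c.round(4),ctrl.get_t())
    if f[2]>10: z+=.0004
    if f[0]<-20 or abs(f[1])>8 or f[2]>14 or c[0]-pm>.003: break
    pm=c[0]
print(ctrl.get_tool_rot()-OJ,ctrl.get_opening())
```

```text
-0.029 [-6.56  1.06  5.78] [-0.0323 -0.0004  0.0417] 18.2167
-0.028 [-6.51 -0.18  5.79] [-0.0315 -0.0005  0.0416] 18.4667
-0.027 [-7.08  0.59  6.46] [-0.0307 -0.0005  0.0416] 18.7167
-0.026 [-7.44  0.32  7.64] [-0.0299 -0.0006  0.0416] 18.9667
-0.025 [-8.84  0.64  8.04] [-0.0292 -0.0007  0.0417] 19.2167
-0.024 [-7.88 -0.51  8.82] [-0.0284 -0.0007  0.0416] 19.4667
-0.023 [-8.54 -0.2   8.74] [-0.0277 -0.0007  0.0416] 19.7167
-0.022 [-8.42 -0.43  8.36] [-0.0269 -0.0008  0.0416] 19.9667
-0.021 [-10.04  -0.21   9.93] [-0.0262 -0.0008  0.0416] 20.2167
-0.02 [-10.96  -0.02  10.6 ] [-0.0255 -0.0009  0.0416] 20.4667
-0.019 [-9.36 -0.25  8.09] [-0.0245 -0.0009  0.0417] 20.7167
-0.018 [-11.1   -0.69   9.36] [-0.024  -0.0009  0.0416] 20.9667
-0.017 [-11.21  -0.02  10.7 ] [-0.0233 -0.0009  0.0416] 21.2167
-0.016 [-10.9    0.33   7.68] [-0.0224 -0.0009  0.0417] 21.4667
-0.015 [-12.5    0.11   8.76] [-0.0218 -0.001   0.0417] 21.7167
[ 0.00143898  0.01558564 -0.00225261] 0.06158431638168507
```

Run:
```python
from h import *
f0=np.load('pics/f0.npy');z=.0440
pm=mid()[0]
for m in np.arange(-.0145,.004,.0005):
    ctrl.move_linear(P(m,z,.0005),velocity=.02)
    f=FJ(f0);c=mid();print(round(m,4),f.round(2),c.round(4),ctrl.get_t().__round__(2))
    if f[2]>6: z+=.0003
    if f[2]<2: z-=.0002
    if f[0]<-20 or abs(f[1])>8 or f[2]>12 or c[0]-pm>.0025: break
    pm=c[0]
print(ctrl.get_tool_rot()-OJ,ctrl.get_opening())
im,d=imaging.grab_frame('side');cv2.imwrite('pics/s6.png',cv2.resize(im[170:250,255:355,::-1],None,fx=7,fy=7,interpolation=cv2.INTER_CUBIC))
```

```text
-0.0145 [-6.2  -1.24  0.76] [-0.0196 -0.0004  0.0419] 21.97
-0.014 [-4.77 -0.47  1.01] [-0.0175 -0.0001  0.042 ] 22.22
-0.0135 [-2.7  -0.14  0.27] [-0.015   0.0002  0.0426] 22.47
[ 0.00053542  0.00345986 -0.00075024] 0.0614762265141688
```

View pics/s6.png

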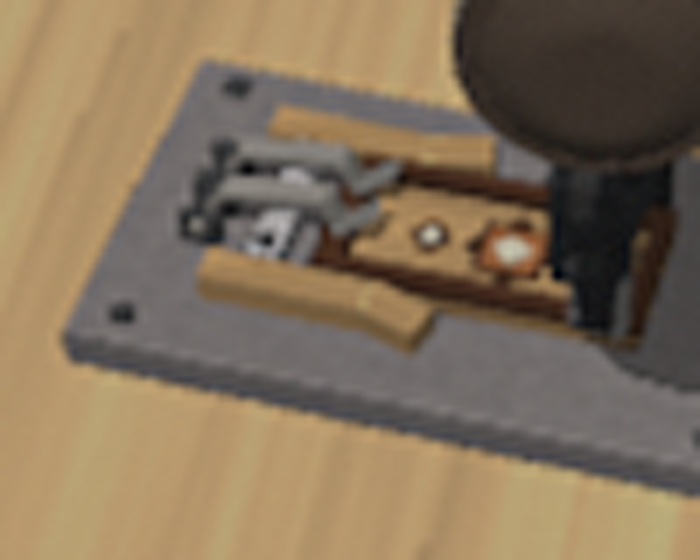

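Both clips now ride on the rim, and the push force has fallen to about 3 N. I continue gently with a little more down-bias.

Run:
```python
from h import *
f0=np.load('pics/f0.npy');z=.0418
ctrl.move_linear(P(-.0135,z,.0003),velocity=.02);print(FJ(f0).round(2),mid().round(4))
for m in np.arange(-.013,-.0049,.0005):
    ctrl.move_linear(P(m,z,.0003),velocity=.02)
    f=FJ(f0);c=mid();print(round(m,4),f.round(2),c.round(4),ctrl.get_t().__round__(2))
    if f[2]>6: z+=.0002
    if f[0]<-9 or abs(f[1])>8 or f[2]>12: break
im,d=imaging.grab_frame('side');cv2.imwrite('pics/s7.png',cv2.resize(im[170:250,255:355,::-1],None,fx=7,fy=7,interpolation=cv2.INTER_CUBIC))
```

```text
[ 0.25 -1.48 -0.01] [-0.0128  0.0004  0.0419]
-0.013 [-0.6  -0.15  0.62] [-0.0123  0.0004  0.042 ] 23.02
-0.0125 [-0.34  0.52  0.29] [-0.0121  0.0004  0.0419] 23.27
-0.012 [-0.16 -0.09  1.3 ] [-0.0117  0.0004  0.0419] 23.52
-0.0115 [ 0.44 -0.28  0.27] [-0.0111  0.0004  0.0419] 23.77
-0.011 [1.28 0.22 0.23] [-0.0104  0.0003  0.042 ] 24.02
-0.0105 [ 2.11 -0.01 -0.56] [-0.0098  0.0003  0.042 ] 24.27
-0.01 [ 2.97 -0.73  0.66] [-0.0091  0.0004  0.0421] 24.52
-0.0095 [ 3.32 -0.09 -0.79] [-0.0089  0.0004  0.042 ] 24.77
-0.009 [ 3.04 -0.03  0.3 ] [-0.0089  0.0004  0.0418] 25.02
-0.0085 [2.27 1.46 1.69] [-0.0088  0.0004  0.0417] 25.27
-0.008 [-1.66  1.68  1.66] [-0.0088  0.0003  0.0417] 25.52
-0.0075 [-1.93  1.94  4.88] [-0.0084  0.0002  0.0417] 25.77
-0.007 [-3.58  1.6   5.85] [-0.0083  0.0002  0.0417] 26.02
-0.0065 [-4.49  2.13  5.82] [-0.0081  0.0001  0.0417] 26.27
-0.006 [-4.82  1.92  6.02] [-0.0078  0.      0.0417] 26.52
-0.0055 [-5.67  1.31  5.84] [-0.0073 -0.0001  0.0417] 26.77
-0.005 [-4.59  0.87  4.89] [-0.0069 -0.0001  0.0417] 27.02
```

View pics/s7.png

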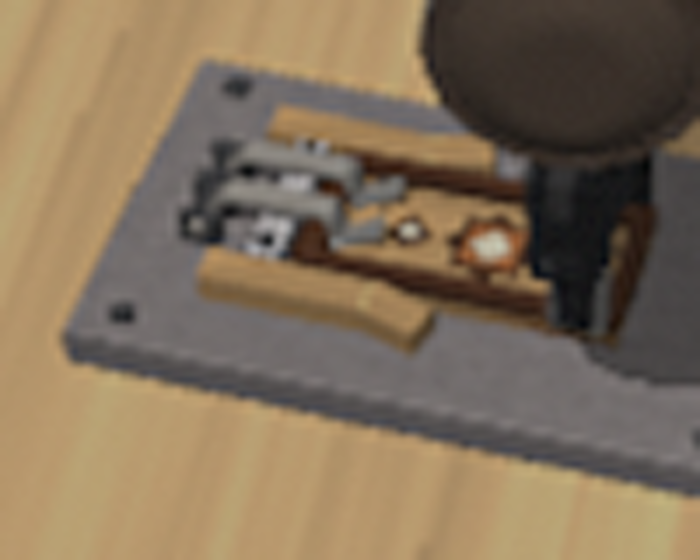

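The clips have snapped down on the field, with sliding drag about 5 N. Next I advance until the stop is felt.

Run:
```python
from h import *
f0=np.load('pics/f0.npy');z=.0421
for m in np.arange(-.0045,.022,.0007):
    ctrl.move_linear(P(m,z,.0003),velocity=.02)
    f=FJ(f0);c=mid();print(round(m,4),f.round(2),c.round(4),ctrl.get_t().__round__(2))
    if f[2]>6: z+=.0002
    if f[0]<-9 or abs(f[1])>8 or f[2]>12 or ctrl.get_t()>45: break
```

```text
-0.0045 [-3.7   1.2   4.79] [-0.0064 -0.0002  0.0417] 27.32
-0.0038 [-5.46  0.48  4.98] [-0.0057 -0.0003  0.0417] 27.57
-0.0031 [-5.01  0.48  5.8 ] [-0.0054 -0.0003  0.0417] 27.82
-0.0024 [-6.51  0.35  7.25] [-0.0054 -0.0003  0.0417] 28.07
-0.0017 [-7.03  0.79  6.57] [-0.0053 -0.0003  0.0417] 28.32
-0.001 [-7.86  2.01  8.22] [-0.0052 -0.0003  0.0417] 28.57
-0.0003 [-9.27  1.42  7.63] [-0.0052 -0.0003  0.0417] 28.82
```

Run:
```python
from h import *
f0=np.load('pics/f0.npy');z=.0425
m=-.0003
for i in range(6):
    ctrl.move_linear(P(m,z,.0003),velocity=.01)
    F=[]
    for k in range(4): ctrl.dwell(.03);F.append(FJ(f0))
    f=np.mean(F,0);c=mid();print(round(m,4),f.round(2),c.round(4),ctrl.get_t().__round__(2))
    if f[0]<-13.2: break
    m+=.0005
F=[]
for k in range(14): ctrl.dwell(.05);F.append(FJ(f0))
print(np.mean(F,0),np.std(F,0),mid())
im,d=imaging.grab_frame('side');cv2.imwrite('pics/s8.png',cv2.resize(im[170:250,255:355,::-1],None,fx=7,fy=7,interpolation=cv2.INTER_CUBIC))
```

```text
-0.0003 [-10.24   1.77   8.64] [-0.0052 -0.0003  0.0417] 29.2
0.0002 [-10.72   1.96   9.88] [-0.0052 -0.0003  0.0417] 29.58
0.0007 [-11.99   2.08  10.45] [-0.0051 -0.0004  0.0416] 29.97
0.0012 [-13.17   2.88  11.59] [-0.0051 -0.0004  0.0416] 30.35
0.0017 [-13.89   2.95  12.43] [-0.0051 -0.0004  0.0416] 30.73
[-13.70335537   3.3116521   12.58318914] [0.54523372 0.44885977 0.38299519] [-0.00508824 -0.00034821  0.04163439]
```

View pics/s8.png

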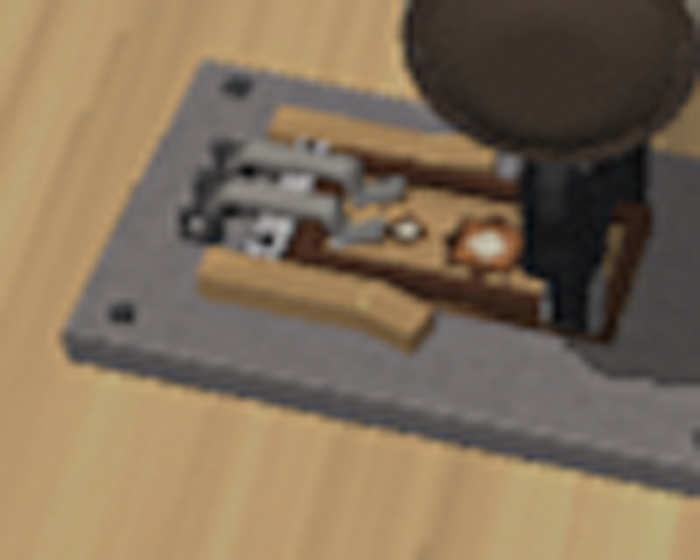

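The panel is stationary against the stop with a total push of about 13.7 N. The down-bias of 12.6 N may be taking some of that as bed friction, so I relieve it and hold again.

Run:
```python
from h import *
f0=np.load('pics/f0.npy')
m=.0017
def avg(n=4):
    F=[]
    for k in range(n): ctrl.dwell(.04);F.append(FJ(f0))
    return np.mean(F,0)
for z in (.0430,.0435,.0440,.0445,.0450):
    ctrl.move_linear(P(m,z,.0003),velocity=.01)
    f=avg();print(z,m,f.round(2),mid().round(4),round(ctrl.get_t(),2))
    if f[2]<4.5: break
for i in range(6):
    if f[0]<-12.5: break
    m+=.0004
    if f[2]>6: z+=.0003
    ctrl.move_linear(P(m,z,.0003),velocity=.01)
    f=avg();print(z,m,f.round(2),mid().round(4),round(ctrl.get_t(),2))
print(avg(15),mid(),ctrl.get_t())
im,d=imaging.grab_frame('side');cv2.imwrite('pics/s9.png',cv2.resize(im[170:250,255:355,::-1],None,fx=7,fy=7,interpolation=cv2.INTER_CUBIC))
```

```text
0.043 0.0017 [-12.76   2.35   9.73] [-0.0051 -0.0004  0.0416] 31.9
0.0435 0.0017 [-11.51   2.79   7.18] [-0.0051 -0.0004  0.0417] 32.32
0.044 0.0017 [-10.51   2.14   5.13] [-0.0051 -0.0003  0.0417] 32.73
0.0445 0.0017 [-9.92  2.1   2.02] [-0.0051 -0.0003  0.0418] 33.15
0.0445 0.0021 [-10.47   2.58   3.26] [-0.0051 -0.0004  0.0417] 33.57
0.0445 0.0025 [-11.87   2.83   3.81] [-0.005  -0.0004  0.0417] 33.98
0.0445 0.0029000000000000002 [-12.35   2.82   4.1 ] [-0.005  -0.0004  0.0417] 34.4
0.0445 0.0033000000000000004 [-13.19   3.13   4.59] [-0.005  -0.0004  0.0417] 34.82
[-12.93486713   2.95411415   4.90957836] [-0.00498488 -0.00036901  0.04170936] 35.4417
```

Run:
```python
from h import *
f0=np.load('pics/f0.npy')
def avg(n=4):
    F=[]
    for k in range(n): ctrl.dwell(.04);F.append(FJ(f0))
    return np.mean(F,0)
ctrl.move_linear(P(.0038,.0446,.0003),velocity=.01)
print(avg(15),mid(),ctrl.get_t())
for m,z in ((.0018,.0440),(-.0002,.0432),(-.0022,.0425),(-.0032,.0421),(-.0040,.0419)):
    ctrl.move_linear(P(m,z,0),velocity=.015)
    f=avg();print(m,f.round(2),mid().round(4))
    if f[0]>-2: break
move_gripper(0.072,40)
print(avg(),mid(),ctrl.get_opening())
move_gripper(0.085,40)
p=ctrl.get_tool_pos()
ctrl.move_linear([p[0],p[1],.10],velocity=.06)
q=P(-.12,.2);ctrl.move_ptp([q[0]-.02,q[1],.22],OJ)
ctrl.dwell(.2)
np.save('pics/w10p.npy',imaging.camera_params('wrist'),allow_pickle=True)
for n in('side','top','wrist'):
    im,d=imaging.grab_frame(n);cv2.imwrite(f'pics/{n}10.png',im[:,:,::-1])
    if n=='side':cv2.imwrite('pics/s10.png',cv2.resize(im[170:250,255:385,::-1],None,fx=6,fy=6,interpolation=cv2.INTER_CUBIC))
    if n=='top':cv2.imwrite('pics/t10.png',cv2.resize(im[155:295,325:430,::-1],None,fx=4.2,fy=4.2,interpolation=cv2.INTER_CUBIC))
print(ctrl.get_t())
```

```text
[-14.0433865    3.43556899   5.20446738] [-0.00496638 -0.00036642  0.04168914] 36.3667
0.0018 [-11.21   3.71   4.25] [-0.005  -0.0004  0.0417]
-0.0002 [-9.2   2.79  5.74] [-0.0051 -0.0004  0.0417]
-0.0022 [-5.52  1.63  5.13] [-0.0052 -0.0004  0.0417]
-0.0032 [-5.2   1.02  5.07] [-0.0053 -0.0003  0.0417]
-0.004 [-4.72  0.6   5.33] [-0.0053 -0.0003  0.0417]
[0.61940988 0.18274904 0.50466965] [-3.50902119e-03  1.54643522e-06  4.18829343e-02] 0.07203771846861316
41.525
```

View pics/s10.png

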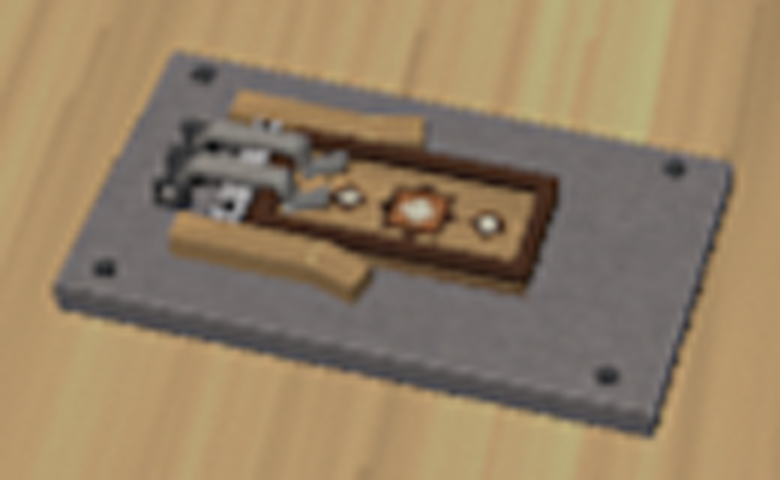

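View pics/top10.png

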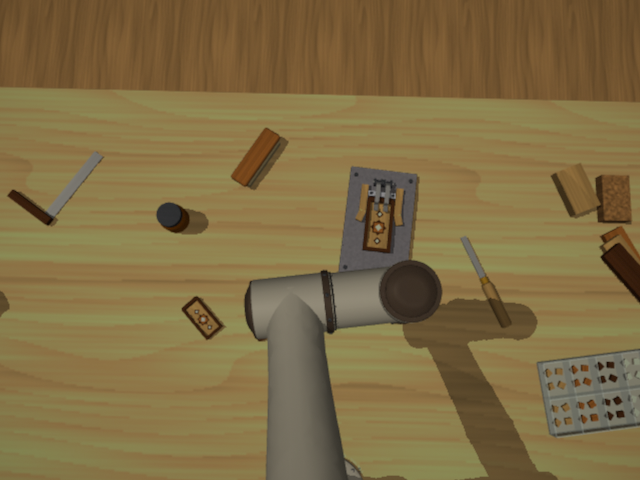

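View pics/wrist10.png

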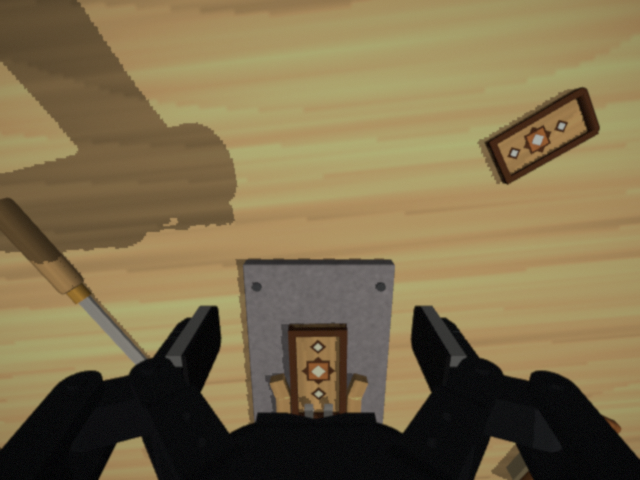

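The side view shows the panel in the jig with both clips down on its field, and the bystanders unmoved in the top view. One check from above the stop before handing in.

Run:
```python
from h import *
q=S+.09*UX
ctrl.move_ptp([*q,.17],OJ);ctrl.dwell(.3)
p=imaging.camera_params('wrist');im,d=imaging.grab_frame('wrist');im=im[:,:,::-1].copy();cv2.imwrite('pics/w11.png',im)
cv2.imwrite('pics/w11c.png',cv2.resize(im[40:290,220:420],None,fx=2.4,fy=2.4,interpolation=cv2.INTER_CUBIC))
np.save('pics/w11p.npy',p,allow_pickle=True)
o,w=panel_fit(im,p,.018,(270,40,370,180))
for a,b in zip(o,w): print(a,((b[:2]-S)@UX).round(4),((b[:2]-S)@UY).round(4))
print(ctrl.get_t())
```

```text
(np.int32(126), array([315.37301587,  60.87301587])) -0.0389 -0.0016
(np.int32(640), array([365.5546875,  82.0703125])) -0.025 0.0352
(np.int32(235), array([315.95744681, 108.53617021])) -0.007 -0.0012
(np.int32(96), array([316.5, 153. ])) 0.0253 -0.0007
(np.int32(227), array([302.04405286, 170.76211454])) 0.0389 -0.0122
(np.int32(220), array([331.48636364, 170.78181818])) 0.0389 0.0112
42.9583
```

View pics/w11c.png

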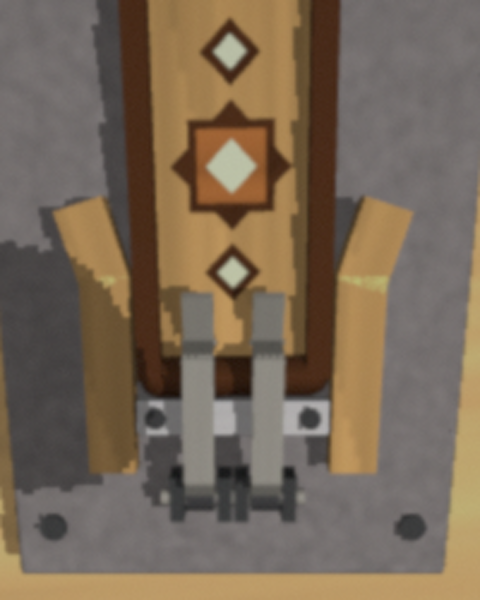

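The crop shows the rounded rim against the stop bar (crop row ~395), both clips lying on the field behind the rim, and the panel centred between the cheeks. I'm handing the job in.

Run:
```python
from h import *
ticket.finish_job();print(ctrl.get_t())
```

```text
the job is handed in; nothing more can be done
the job is handed in; nothing more can be done
```

The panel is loaded in the jig, home against the stop and held by both clips. I handed the job in at about 43 s of the 67 s allowed; no verdict was reported.

**What I did:** I picked the largest of the three inlay panels and gripped it about 45 mm behind its centre. I laid it on the bed nose first and pushed it under the clips in small steps, with a peak push of about 12.5 N. After that the push force fell away and the clips snapped down. The panel then stopped moving against the end stop. I held a total push of about 14 N for more than half a second, eased off, opened the gripper and lifted clear.

**Last checks:** The final side and wrist views show the rim at the stop bar and both clips down on the field. The panel lies square, about 0.7 mm off the clips' midline. The chisel, jar and brush look unmoved, and the jar is upright.

**Uncertain or disagreeing:**
- **Stop force:** I did not measure it directly. With clip and bed drag taken off, I put it at roughly 7 to 11 N.
- **Downward force:** The wrist read up to about 12.6 N. The clips also press the panel down, and that part was not measured, so the load on the bed was higher than this reading and may have gone over the 15 N or so asked for.
- **Position along the jig:** My estimate read about 4 to 5 mm low, judging by where the clips and stop were felt. I relied on touch there rather than the camera.

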